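# Check the sprung lid of a tube warmer

## Robot

A 7-joint arm with a two-finger parallel gripper is mounted at the origin on the work surface. World frame = base frame: x ahead of the robot, y to its left, z up, the work surface at z = 0. Lengths are in m, angles in degrees, forces in N, time in s.
With the tool pointing down it reaches from about 0.425 to 0.875 m from the base axis. Payload 4.7 kg.
Tool frame: the origin (TCP) lies at the very end of the fingers, on their centre line; the grasp point (between the pads) lies env.tcp_to_grasp behind it (env.tcp_to_grasp is the distance from the TCP to the grasp point, in m); z points along the fingers, x is the direction in which the jaws open and shut, and the axes are right-handed (so a half turn about z gives the same grasp; the last joint's range is limited). The gripper opens to 87 mm and grips with 3 to 60 N. Pads are 19 mm wide; open, the fingers measure 117 mm over their backs; the gripper's body (75 mm by 190 mm) begins 51 mm behind the grasp point.
Start: joints at [76.095, 18.392, -4.016, 83.108, 1.295, 78.541, -3.26], TCP at [0.165, -0.629, 0.223] pointing down, gripper open.
Joint ranges: [-163.93, 163.93], [-17.29, 119.83], [-79.2, 71.16], [3.27, 140.29], [-89.18, 269.18], [5.43, 117.66], [-154.24, 154.24]. Speed limits (degrees/s): [147.25, 147.25, 180, 180, 180, 180, 180].

## Interface

Orientations are given as [roll, pitch, yaw] about the fixed x, y, z axes, in that order (R = Rz(yaw) Ry(pitch) Rx(roll)).
In Python, from cell import env gives the robot as it stands. The module is installed in compiled form; this text tells all that it offers.
- The arm moves only by the tool send_rows, never from a script. Its argument "steps" is a list of rows, each a list of 3 entries, a list of its own where there are three numbers: the shift along the tool's x, y, z in m, then the turn, a rotation vector about the tool's x, y, z in rad, then the finger opening in m, from 0 to 0.087. A call has exactly 5 rows; each row is the pose to reach, as a shift and turn from the pose commanded when the call began, along the tool's axes at that moment; what a row does not reach only later rows make up. A row lasts 1/12 s, in which the tool goes at most 41.7 mm and 7.16 degrees, less where a joint would pass 70% of its speed; a pose out of reach is approached as far as the arm can. A call with a gripper value outside its range is refused whole. The fingers move at their own pace and stop on an object; "grip_force" is the grip in N (left out, the last holds). Time passes only in rows, so rows that repeat a pose let the fingers close, or fill a call up. It gives the time, the measured TCP pose, the force and the opening at its end, in the units of the state.
- env.get_obs(): the state, without advancing time (a new reading comes with each control period).
- env.read_camera(name): name is "scene" or "top"; returns a dict with "pixels" (400x640x3 uint8, red, green, blue), "fx", "fy", "cx", "cy" (pixels), "k1" (the pictures are not rectified: a ray, as slopes to the right and down, at radius r is drawn at 1 + k1 r^2 times it, then the intrinsics apply), "position" and "rotation" of the camera in the world. Camera axes: x right, y up, looking along -z (the intrinsics and any distortion apply to the point x, -y, -z); pixel columns grow to the right and rows downward; lengths in m; the calibration is good to about 2 mm. A picture is of the moment at which its call begins. There is no depth.
- env.sign_off(): hands the job in, once; it reports no verdict.
The state is a dict: "time_s": time; "qpos": joint angles; "joint_velocities": joint speeds; "effort": joint torques, N m; "tool_pos": TCP position; "tool_rot": TCP orientation; "force": force on the tool from outside, world axes, zero at the start; "wrist_torque": the same for the moment, N m; "grip_width": finger opening in m.
Only numpy, scipy, OpenCV 4.12 (cv2) and the standard library are available. Lean on these libraries where they do the work, as an engineer would, in place of code of your own. Each camera call takes 0.05 s, during which the arm holds its last target.

## Task

Check the new lid spring on the tube warmer: first swing the toggle clamp over centre and fully back off the lid, then take the lid by its front bar and raise it past its balance point (46 degrees open), keeping it in hand so that it neither flies up to its stop nor drops. Then ease it back and finish still holding it, at rest, just below the balance point (about 6 degrees below), where only your hold keeps it from falling shut; leave the glassware and other things around it where they stand.

Things in the scene. Friction and masses are not known exactly. Their poses are not given: they have to be found in the camera images.
- warmer: Tube warmer, a white box 190 (x) x 230 (y) x 88 mm high, fixed to the bench, with a hinged white lid 22 mm thick on top (lid top 111 mm above the bench). Origin at the centre of its underside, on the bench; its z is up, its -x side is the front with the control panel (towards the robot), its +y side carries the toggle clamp. It stands turned by its yaw.
- lid_hinge (a point): Middle of the lid's hinge line, at (85, 0, 100) mm in the warmer's frame; the line runs along the warmer's y. This point does not move with the lid.
- lid_bar (a point): Centre of the lid's handle, moving with it: a steel bar 40 mm long, 16 mm thick, along the warmer's y, 22 mm ahead of the middle of the lid's front edge on a neck 12 mm wide; 205 mm from the hinge line and level with it when shut (100 mm above the bench). Pinched from above on its two round end faces (fingers closing along the warmer's y) it can turn between the pads as the lid swings.
- lid (a joint): Lid angle in rad: 0 shut (level), growing as the front rises, stop at 1.25. 0.9 kg, sprung: below the balance point at 0.80 (46 degrees, bar centre 247 mm above the bench) it falls shut, above it springs open. Force at the bar: 0.9 N up when shut, nil at balance, 1.2 N down at 1.2; low friction. At angle a the bar is 205 cos(a) mm in front of and 205 sin(a) mm above the hinge line.
- clamp_pivot (a point): Pivot of the toggle clamp, at (0, 128, 105) mm in the warmer's frame, on the bracket on its +y side; the pivot axis runs along the warmer's x. It does not move.
- clamp_knob (a point): Centre of the black knob on the clamp's handle: a cylinder 32 mm long, 26 mm in diameter, along the warmer's x, 90 mm from the pivot axis; clamp shut, it is 39 mm inward (-y) of and 81 mm above the pivot, over the lid. Pinched from above on its two round end faces (fingers closing along the warmer's x) it can turn between the pads as the clamp swings.
- clamp (a joint): Clamp angle in rad: 0 with its rubber foot on the lid (start), growing as the handle swings outward (warmer's +y), stop at 1.30. Over centre at about 0.52: it tips by its weight (up to 0.09 N m) back onto the lid before that, out to the stop after it. At angle q the knob lies 90 sin(q - 0.449) mm outward of and 90 cos(q - 0.449) mm above the pivot.
- beaker: Bystander: glass beaker, 70 mm wide, 85 mm high, standing on the bench on the warmer's -y side. Origin under its centre.
- reagent: Bystander: amber bottle, 64 mm wide, 150 mm high, behind the warmer. Origin under its centre.
- jar: Bystander: white jar, 60 mm wide, 75 mm high, behind the warmer. Origin under its centre.
- rack: Bystander: grey tube rack 90 x 170 x 45 mm with white-capped tubes up to 67 mm, on the warmer's -y side. Origin under its centre.
- dish: Bystander: clear flat dish, 90 mm wide, 16 mm high, near the warmer's front on its -y side. Origin under its centre.
- slidebox: Bystander: white slide box 45 x 100 x 32 mm, near the warmer's front on its +y side. Origin under its centre.
- burner: Bystander: steel spirit burner, 60 mm wide, 70 mm high, on the warmer's +y side, beyond the clamp's swing. Origin under its centre.

How it is judged:
By the outcome, as a careful person would: the job done as asked, in the order asked, and still so for the second after the job is handed in, while the arm keeps its last pose, push and grip.
It also fails if it takes over 58 s, if anything falls off the work surface, if the arm or the gripper's body presses on something with over 40 N, if the wrist force passes 120 N, or if a joint passes its speed limit or range.

## Working session

There is one attempt and no reset: what is moved stays moved. The work goes in short steps, Python scripts to look and compute and a tool call to move; the robot and the scene stay as the last step left them, time stands still between calls to the robot, and variables do not carry over. Pictures are saved under pics/ and viewed, and the job is handed in when it is done.

Besides the shell and the picture viewer there is one more tool, called after "Call:" in YAML: its name, and indented under it one key for each argument. send_rows: Moves the arm, as the interface text tells. Its arguments: {"type":"object","properties":{"steps":{"type":"array"},"grip_force":{"type":"number"}},"required":["steps"]}

```bash
mkdir -p pics
python3 - <<'E'
from cell import env
import cv2,numpy as np
print(env.tcp_to_grasp)
o=env.get_obs()
for k,v in o.items(): print(k,np.round(v,4))
for n in ("scene","top"):
    c=env.read_camera(n)
    cv2.imwrite(f"pics/{n}0.png",c["pixels"][:,:,::-1])
    print(n,{k:(np.round(v,4).tolist()) for k,v in c.items() if k!="pixels"})
E
```

```text
0.0187
time_s 0.0
qpos [76.0931 18.4397 -4.0139 83.1761  1.294  78.5415 -3.2586]
joint_velocities [ 0.0363 -0.0844 -0.0305  0.0492  0.0859  0.0263  0.0524]
effort [ 1.00000e-04 -4.91292e+01 -4.03800e-01 -3.12526e+01 -6.40000e-02
  4.38000e-02  1.00000e-04]
tool_pos [ 0.1649 -0.6281  0.2214]
tool_rot [ 1.799946e+02  1.121000e-01 -7.528370e+01]
force [ 0.105  -0.5178 -0.3616]
wrist_torque [-0.0003 -0.0069  0.0042]
grip_width 0.0869
scene {'fx': 365.963, 'fy': 365.963, 'cx': 316.3646, 'cy': 202.093, 'k1': -0.0107, 'position': [1.0543, 0.4879, 0.5976], 'rotation': [56.2323, 1.1337, 131.7003]}
top {'fx': 472.2097, 'fy': 472.2097, 'cx': 314.5006, 'cy': 206.0222, 'k1': 0.0245, 'position': [0.3785, 0.0073, 1.1886], 'rotation': [10.4583, 0.7757, -90.8164]}
```

View pics/scene0.png

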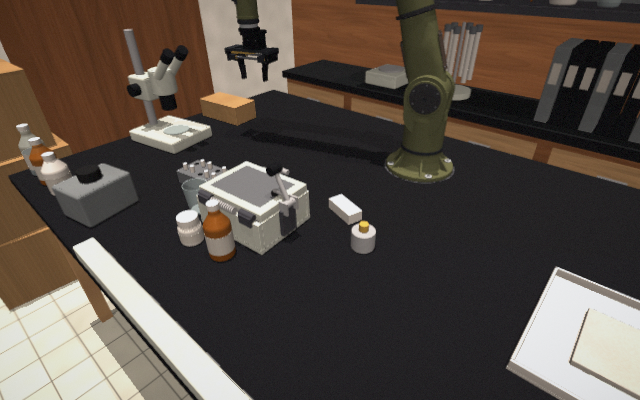

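View pics/top0.png

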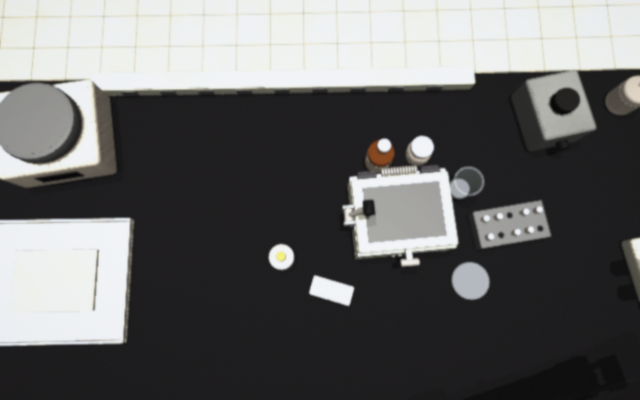

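```bash
cat > h.py <<'E'
import numpy as np,cv2
from scipy.spatial.transform import Rotation as R
def cam(c):
    Rm=R.from_euler('xyz',c["rotation"],degrees=True).as_matrix()
    return Rm,np.array(c["position"])
def proj(c,P):
    Rm,p=cam(c); q=(np.atleast_2d(P)-p)@Rm
    u=q[:,0]/-q[:,2]; v=-q[:,1]/-q[:,2]; s=1+c["k1"]*(u*u+v*v)
    return np.stack([c["fx"]*u*s+c["cx"],c["fy"]*v*s+c["cy"]],1)
def ray(c,px):
    a=(px[0]-c["cx"])/c["fx"]; b=(px[1]-c["cy"])/c["fy"]; u,v=a,b
    for _ in range(20):
        s=1+c["k1"]*(u*u+v*v); u,v=a/s,b/s
    Rm,p=cam(c); return p,Rm@np.array([u,-v,-1])
def atz(c,px,z):
    p,d=ray(c,px); return p+d*(z-p[2])/d[2]
def W(pose,pts):
    x,y,a=pose; pts=np.atleast_2d(pts).astype(float)
    ca,sa=np.cos(a),np.sin(a)
    return np.stack([x+ca*pts[:,0]-sa*pts[:,1],y+sa*pts[:,0]+ca*pts[:,1],pts[:,2]],1)
E
python3 - <<'E'
import cv2
a=cv2.imread('pics/top0.png')[130:310,250:570]
cv2.imwrite('pics/top0z.png',cv2.resize(a,None,fx=2.5,fy=2.5,interpolation=cv2.INTER_CUBIC))
a=cv2.imread('pics/scene0.png')[145:265,165:385]
cv2.imwrite('pics/scene0z.png',cv2.resize(a,None,fx=3.5,fy=3.5,interpolation=cv2.INTER_CUBIC))
E
```

```text
(no output)
```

View pics/top0z.png

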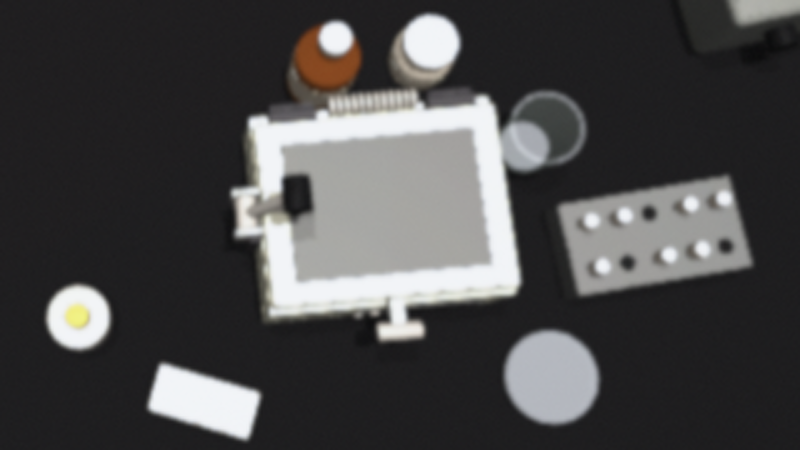

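View pics/scene0z.png

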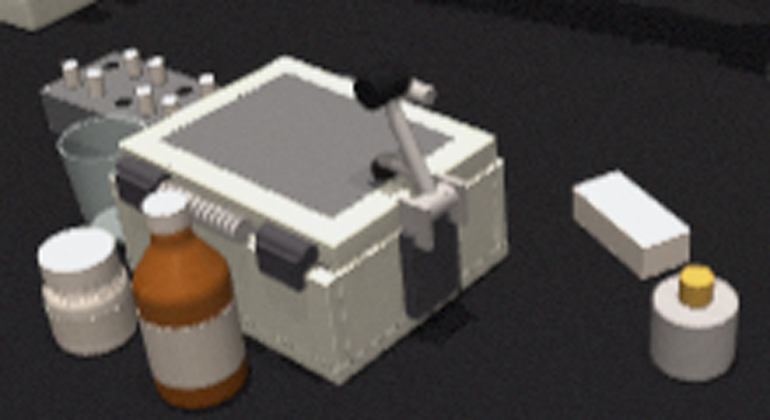

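```bash
cat > fit.py <<'E'
from cell import env
from h import *
from scipy.optimize import least_squares
ct=env.read_camera("top"); cs=env.read_camera("scene")
T=lambda z:((z[0]+.5)/2.5-.5+250,(z[1]+.5)/2.5-.5+130)
S=lambda z:((z[0]+.5)/3.5-.5+165,(z[1]+.5)/3.5-.5+145)
kn=(0,128-39,186)
obs=[(ct,T((400,331)),(-120,0,103)),(ct,T((298,194)),kn),(ct,T((519,286)),(-98,-115,111)),(ct,T((271,306)),(-98,115,111)),
(cs,S((382,87)),kn),(cs,S((495,137)),(-98,115,111)),(cs,S((285,57)),(-98,-115,111))]
P=np.array([o[2] for o in obs])/1000
def f(p):
    w=W(p,P); return np.concatenate([proj(o[0],w[i])[0]-o[1] for i,o in enumerate(obs)])
r=least_squares(f,[0.55,-0.15,0],loss='soft_l1')
print(np.round(r.x,4),np.degrees(r.x[2])); print(f(r.x).reshape(-1,2).round(2))
p=r.x
for n,q in dict(hinge=(85,0,100),bar=(-120,0,100),pivot=(0,128,105),knob=kn).items(): print(n,W(p,np.array(q)/1000).round(4), np.hypot(*W(p,np.array(q)/1000)[0,:2]).round(3))
for n,z,h in [("beaker",(547,128),.085),("rack",(655,236),.045),("dish",(551,377),.016),("slide",(204,401),.032),("burner",(78,317),.05),("reag",(336,38),.15),("jar",(431,41),.075)]: 
    w=atz(ct,T(z),h); a=p[2]; d=w[:2]-p[:2]; print(n,w.round(3),"wframe",(np.cos(a)*d[0]+np.sin(a)*d[1]).round(3),(-np.sin(a)*d[0]+np.cos(a)*d[1]).round(3))
E
python3 fit.py
```

```text
[ 0.571  -0.1851  0.0861] 4.931970932034898
[[-0.35 -2.61]
 [-1.21 -1.97]
 [ 1.8   0.4 ]
 [ 0.23  2.57]
 [-0.74  0.24]
 [ 2.37 -0.86]
 [ 0.11 -1.09]]
hinge [[ 0.6557 -0.1778  0.1   ]] 0.679
bar [[ 0.4515 -0.1954  0.1   ]] 0.492
pivot [[ 0.56   -0.0576  0.105 ]] 0.563
knob [[ 0.5634 -0.0964  0.186 ]] 0.572
beaker [ 0.637 -0.349  0.085] wframe 0.052 -0.168
rack [ 0.537 -0.457  0.045] wframe -0.057 -0.268
dish [ 0.404 -0.356  0.016] wframe -0.181 -0.156
slide [ 0.386 -0.018  0.032] wframe -0.17 0.183
burner [0.467 0.102 0.05 ] wframe -0.079 0.295
reag [ 0.71  -0.142  0.15 ] wframe 0.142 0.031
jar [ 0.729 -0.246  0.075] wframe 0.152 -0.074
```

```bash
cat > ov.py <<'E'
from cell import env
from h import *
import sys
def overlay(p,tag,q=0.0,a=0.0):
    out=[]
    for n,(x0,y0,w,h),f in (("top",(335,155,135,120),6),("scene",(190,150,130,100),6)):
        c=env.read_camera(n); im=cv2.resize(c["pixels"][y0:y0+h,x0:x0+w,::-1].copy(),None,fx=f,fy=f,interpolation=cv2.INTER_CUBIC)
        def L(pts,col,closed=True):
            u=proj(c,W(p,np.array(pts)/1000)); u=((u-[x0,y0]+.5)*f-.5)
            cv2.polylines(im,[np.round(u).astype(int)],closed,col,1)
        L([(-98,115,111),(-98,-115,111),(95,-115,111),(95,115,111)],(0,0,255))
        L([(-95,115,0),(-95,-115,0),(95,-115,0),(95,115,0)],(0,200,0))
        L([(-95,115,88),(-95,-115,88),(95,-115,88),(95,115,88)],(255,200,0))
        L([(-128,-20,100),(-128,20,100),(-112,20,100),(-112,-20,100)],(255,0,255))
        t=np.linspace(0,2*np.pi,20)
        y=128+90*np.sin(q-.449);z=105+90*np.cos(q-.449)
        for x in(-16,16): L([(x,y+13*np.cos(k),z+13*np.sin(k)) for k in t],(0,255,255))
        cv2.imwrite(f"pics/{n}_{tag}.png",im)
if __name__=="__main__":
    overlay((float(sys.argv[1]),float(sys.argv[2]),np.radians(float(sys.argv[3]))),sys.argv[4])
E
python3 ov.py .571 -.1851 4.93 ov1
```

```text
(no output)
```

View pics/top_ov1.png

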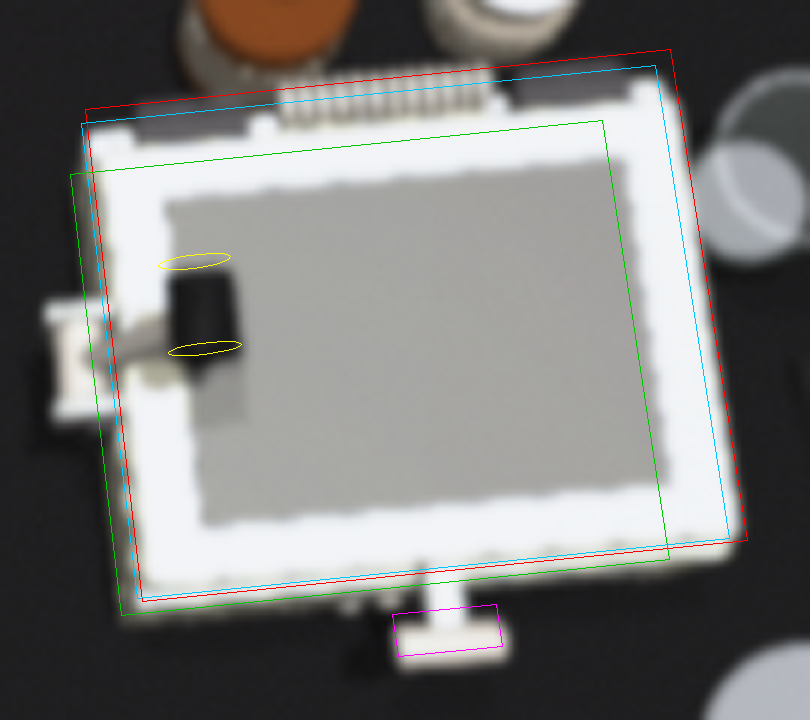

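View pics/scene_ov1.png

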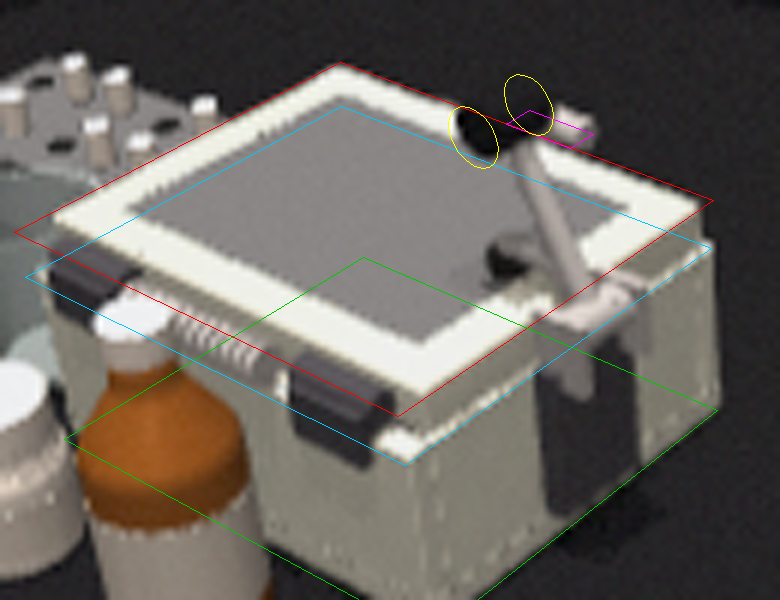

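```bash
cat > fit2.py <<'E'
from cell import env
from h import *
from scipy.optimize import least_squares
ct=env.read_camera("top"); cs=env.read_camera("scene")
T=lambda z:((z[0]+.5)/6-.5+335,(z[1]+.5)/6-.5+155)
S=lambda z:((z[0]+.5)/6-.5+190,(z[1]+.5)/6-.5+150)
kn=(0,128-39,186)
def pts(h): return np.array([(-120,0,104),kn,(-98,-h,111),(-98,h,111),kn,(-98,h,111),(-98,-h,111),(-95,115,0)])/1000
cams=[ct]*4+[cs]*4
px=[T((452,641)),T((203,315)),T((737,555)),T((140,605)),S((502,130)),S((700,203)),S((340,63)),S((718,407))]
def f(p):
    w=W(p[:3],pts(p[3]*1000)); return np.concatenate([proj(cams[i],w[i])[0]-px[i] for i in range(8)])
r=least_squares(f,[0.55,-0.15,0,.115],loss='soft_l1')
print(np.round(r.x,4),np.degrees(r.x[2])); print(f(r.x).reshape(-1,2).round(2))
E
python3 fit2.py
```

```text
[ 0.5681 -0.1862  0.073   0.1129] 4.184126818002552
[[-0.62 -0.6 ]
 [-0.23 -0.95]
 [ 0.88 -0.52]
 [ 1.22 -0.15]
 [ 0.06 -1.92]
 [ 2.04 -0.93]
 [ 1.65 -0.6 ]
 [ 0.24  0.33]]
```

```bash
sed -i 's/-98,115,111),(-98,-115,111),(95,-115,111),(95,115,111/-98,112,111),(-98,-112,111),(80,-112,111),(80,112,111/' ov.py; python3 ov.py .567 -.185 4.4 ov2
```

```text
(no output)
```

View pics/top_ov2.png

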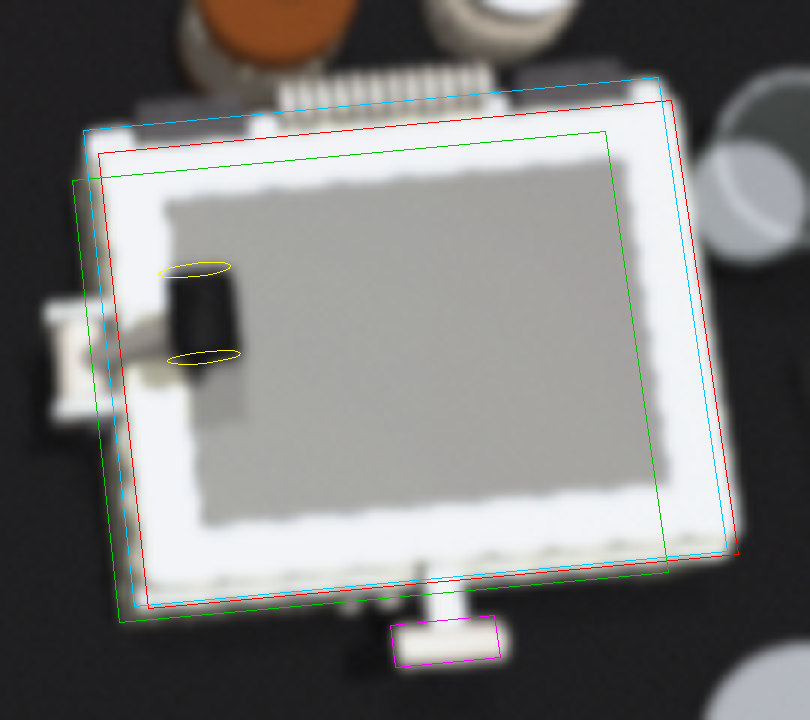

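View pics/scene_ov2.png

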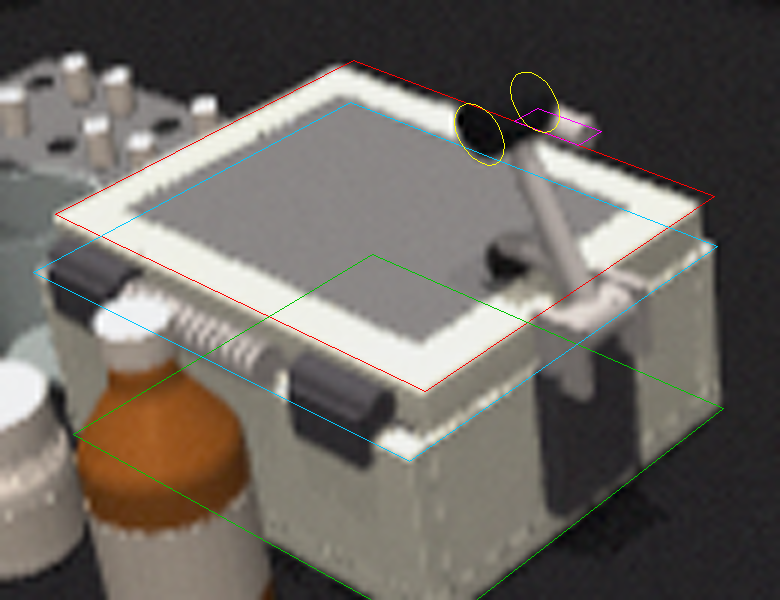

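Call:
send_rows:
  steps:
    - [[-0.005,-0.006,-0.004],[0,0,0],0.087]
    - [[-0.016,-0.02,-0.01],[0,0,0],0.087]
    - [[-0.03,-0.037,-0.016],[0,0,0],0.087]
    - [[-0.044,-0.055,-0.02],[0,0,0],0.087]
    - [[-0.058,-0.073,-0.024],[0,0,0],0.087]

```text
time_s: 0.92
tool_pos: [0.2229, -0.552, 0.2478]
tool_rot: [-180.0, -0.0, -75.2]
force: [0.3, 0.7, 1.2]
grip_width: 0.087
```

Call:
send_rows:
  steps:
    - [[-0.014,-0.018,0],[0,0,0],0.087]
    - [[-0.028,-0.036,0],[0,0,0],0.087]
    - [[-0.042,-0.054,0],[0,0,0],0.087]
    - [[-0.056,-0.072,0],[0,0,0],0.087]
    - [[-0.07,-0.09,0],[0,0,0],0.087]

```text
time_s: 1.33
tool_pos: [0.292, -0.4609, 0.2476]
tool_rot: [-180.0, -0.1, -75.2]
force: [-0.0, 0.3, 0.4]
grip_width: 0.087
```

Call:
send_rows:
  steps:
    - [[-0.014,-0.018,0],[0,0,0],0.087]
    - [[-0.028,-0.036,0],[0,0,0],0.087]
    - [[-0.042,-0.054,0],[0,0,0],0.087]
    - [[-0.056,-0.072,0],[0,0,0],0.087]
    - [[-0.07,-0.09,0],[0,0,0],0.087]

```text
time_s: 1.75
tool_pos: [0.3608, -0.3702, 0.2475]
tool_rot: [-180.0, -0.1, -75.2]
force: [1.3, -0.4, 0.3]
grip_width: 0.0872
```

Call:
send_rows:
  steps:
    - [[-0.014,-0.018,0],[0,0,0],0.087]
    - [[-0.028,-0.036,0],[0,0,0],0.087]
    - [[-0.042,-0.054,0],[0,0,0],0.087]
    - [[-0.056,-0.072,0],[0,0,0],0.087]
    - [[-0.07,-0.09,0],[0,0,0],0.087]

```text
time_s: 2.17
tool_pos: [0.4297, -0.2796, 0.2475]
tool_rot: [-180.0, -0.1, -75.2]
force: [0.4, 0.1, -0.3]
grip_width: 0.087
```

Call:
send_rows:
  steps:
    - [[-0.014,-0.018,0],[0,0,0],0.087]
    - [[-0.028,-0.036,0],[0,0,0],0.087]
    - [[-0.042,-0.054,0],[0,0,0],0.087]
    - [[-0.056,-0.072,0],[0,0,0],0.087]
    - [[-0.07,-0.09,0],[0,0,0],0.087]

```text
time_s: 2.58
tool_pos: [0.4985, -0.1889, 0.2474]
tool_rot: [-180.0, -0.1, -75.2]
force: [0.6, -0.7, -0.1]
grip_width: 0.0875
```

Call:
send_rows:
  steps:
    - [[-0.014,-0.018,0],[0,0,-0.05],0.087]
    - [[-0.028,-0.036,0],[0,0,-0.13],0.087]
    - [[-0.042,-0.054,0],[0,0,-0.22],0.087]
    - [[-0.056,-0.068,0],[0,0,-0.31],0.087]
    - [[-0.067,-0.078,0],[0,0,-0.4],0.087]

```text
time_s: 3.0
tool_pos: [0.557, -0.1031, 0.2474]
tool_rot: [-180.0, -0.0, -51.9]
force: [-0.2, 0.4, 0.0]
grip_width: 0.0871
```

Call:
send_rows:
  steps:
    - [[0,0,0],[0,0,-0.1],0.087]
    - [[0,0,0],[0,0,-0.2],0.087]
    - [[0,0,0],[0,0,-0.3],0.087]
    - [[0,0,0],[0,0,-0.4],0.087]
    - [[0,0,0],[0,0,-0.5],0.087]

```text
time_s: 3.42
tool_pos: [0.5561, -0.1052, 0.2473]
tool_rot: [180.0, -0.0, -23.3]
force: [-0.4, -0.1, 0.7]
grip_width: 0.0868
```

Call:
send_rows:
  steps:
    - [[0,0,0],[0,0,-0.1],0.087]
    - [[0,0,0],[0,0,-0.2],0.087]
    - [[0,0,0],[0,0,-0.3],0.087]
    - [[0,0,0],[0,0,-0.4],0.087]
    - [[0,0,0],[0,0,-0.49],0.087]

```text
time_s: 3.83
tool_pos: [0.5561, -0.1053, 0.2474]
tool_rot: [179.9, -0.0, 4.7]
force: [0.2, -0.2, 0.4]
grip_width: 0.0868
```

```bash
cat > z.py <<'E'
from cell import env
import cv2,sys
tag=sys.argv[1]; boxes={"top":(330,140,150,130),"scene":(180,90,160,160)}
ims=[]
for n,(x,y,w,h) in boxes.items():
    c=env.read_camera(n); a=c["pixels"][y:y+h,x:x+w,::-1]
    f=560/h if n=="scene" else 4.5
    cv2.imwrite(f"pics/{n}_{tag}.png",cv2.resize(a,None,fx=4,fy=4,interpolation=cv2.INTER_CUBIC))
E
python3 z.py a1
```

```text
(no output)
```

View pics/top_a1.png

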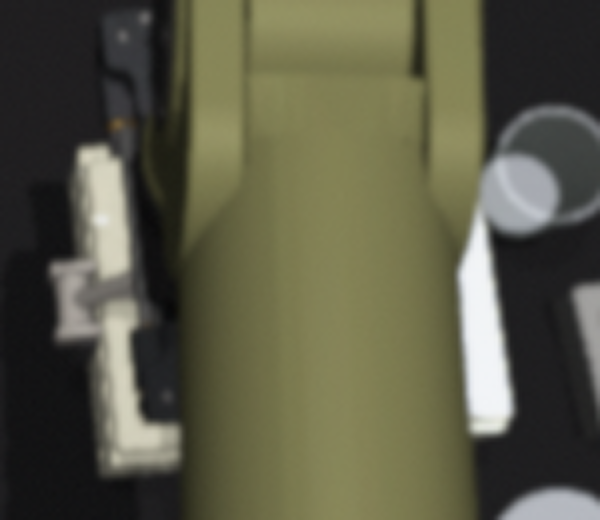

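View pics/scene_a1.png

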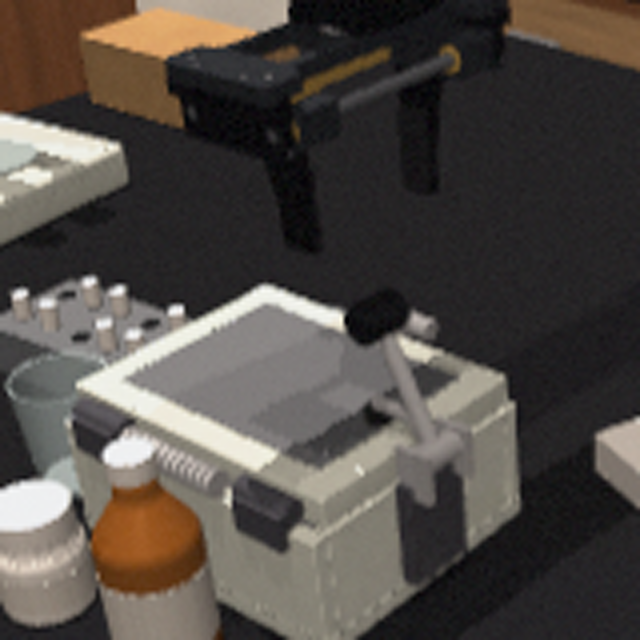

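Run:
```python
from cell import env
from h import *
c=env.read_camera("scene")
p=np.array([.5561,-.1053,.2474]); d=np.array([np.cos(.08),np.sin(.08),0])
for s in(-.05,0,.05): print((proj(c,p+s*d)[0]-[180,90])*4)
pose=(.567,-.185,np.radians(4.4))
for q in [(0,89,186),(-16,89,186),(16,89,186)]: print((proj(c,W(pose,np.array(q)/1000))[0]-[180,90])*4, W(pose,np.array(q)/1000))
```

```text
[419.80617398 185.07767483]
[361.87729863 214.50615352]
[299.21198314 246.3563304 ]
[376.45276926 317.0137452 ] [[ 0.56017201 -0.09626231  0.186     ]]
[394.78984884 306.42582476] [[ 0.54421916 -0.09748981  0.186     ]]
[357.66478523 327.86308307] [[ 0.57612485 -0.0950348   0.186     ]]
```

Call:
send_rows:
  steps:
    - [[0.003,-0.004,0.005],[0,0,0],0.087]
    - [[0.005,-0.008,0.014],[0,0,0],0.087]
    - [[0.005,-0.008,0.024],[0,0,0],0.087]
    - [[0.005,-0.008,0.034],[0,0,0],0.087]
    - [[0.005,-0.008,0.044],[0,0,0],0.087]

```text
time_s: 4.4
tool_pos: [0.5603, -0.0986, 0.2008]
tool_rot: [-180.0, 0.1, 4.4]
force: [0.3, -0.2, -0.1]
grip_width: 0.087
```

Call:
send_rows:
  steps:
    - [[0,0,0.01],[0,0,0],0.087]
    - [[0,0,0.02],[0,0,0],0.087]
    - [[0,0,0.029],[0,0,0],0.087]
    - [[0,0,0.035],[0,0,0],0.087]
    - [[0,0,0.037],[0,0,0],0.087]

```text
time_s: 4.82
tool_pos: [0.5601, -0.0989, 0.1641]
tool_rot: [-180.0, 0.1, 4.3]
force: [-0.4, 0.0, -0.2]
grip_width: 0.0869
```

```bash
python3 z.py a2
```

```text
(no output)
```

View pics/scene_a2.png

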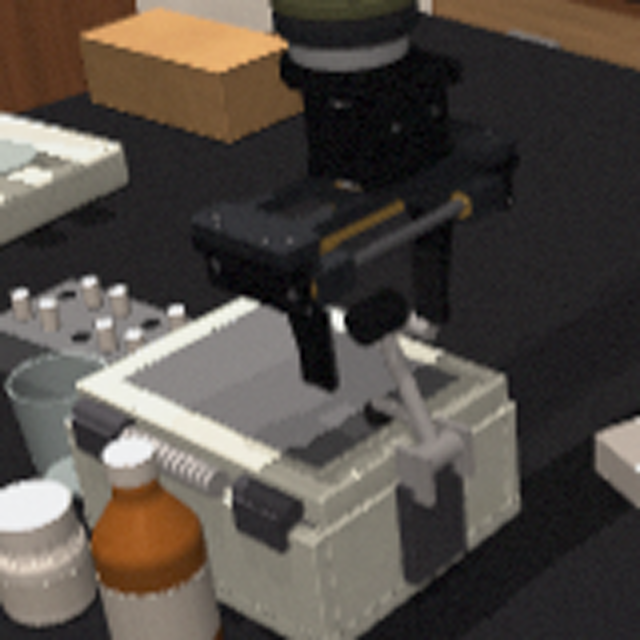

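Call:
send_rows:
  steps:
    - [[0,0,0],[0,0,0],0.07]
    - [[0,0,0],[0,0,0],0.055]
    - [[0,0,0],[0,0,0],0.04]
    - [[0,0,0],[0,0,0],0.03]
    - [[0,0,0],[0,0,0],0.02]
  grip_force: 12

```text
time_s: 5.33
tool_pos: [0.561, -0.0989, 0.1658]
tool_rot: [180.0, -0.0, 4.4]
force: [0.2, 0.7, 0.2]
grip_width: 0.062
```

Call:
send_rows:
  steps:
    - [[0,0,0],[0,0,0],0.02]
    - [[0,0,0],[0,0,0],0.02]
    - [[0,0,0],[0,0,0],0.02]
    - [[0,0,0],[0,0,0],0.02]
    - [[0,0,0],[0,0,0],0.02]

```text
time_s: 5.75
tool_pos: [0.5583, -0.0991, 0.1654]
tool_rot: [180.0, 0.3, 4.3]
force: [-8.5, -0.4, 6.8]
grip_width: 0.032
```

Call:
send_rows:
  steps:
    - [[-0.001,0,0],[0,0,0],0.02]
    - [[-0.002,0,0],[0,0,0],0.02]
    - [[-0.003,0,0],[0,0,0],0.02]
    - [[-0.003,0,0],[0,0,0],0.02]
    - [[-0.003,0,0],[0,0,0],0.02]

```text
time_s: 6.17
tool_pos: [0.5583, -0.099, 0.1655]
tool_rot: [180.0, -0.1, 4.4]
force: [1.2, -0.5, -1.1]
grip_width: 0.0321
```

Call:
send_rows:
  steps:
    - [[0,-0.0065,-0.003],[0,0,0],0.02]
    - [[0,-0.0135,-0.0055],[0,0,0],0.02]
    - [[0,-0.022,-0.0075],[0,0,0],0.02]
    - [[0,-0.031,-0.0085],[0,0,0],0.02]
    - [[0,-0.04,-0.009],[0,0,0],0.02]

```text
time_s: 6.58
tool_pos: [0.5551, -0.0582, 0.175]
tool_rot: [180.0, -0.1, 4.4]
force: [3.9, -1.3, -4.6]
grip_width: 0.0317
```

```bash
python3 z.py a3
```

```text
(no output)
```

View pics/scene_a3.png

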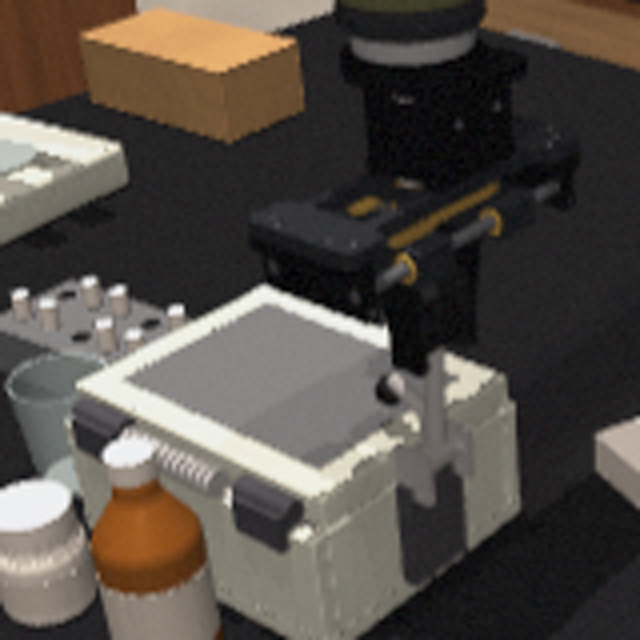

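Call:
send_rows:
  steps:
    - [[0.0005,-0.009,0.0005],[0,0,0],0.02]
    - [[0.001,-0.018,0.002],[0,0,0],0.02]
    - [[0.0015,-0.0265,0.0045],[0,0,0],0.02]
    - [[0.002,-0.035,0.0075],[0,0,0],0.02]
    - [[0.002,-0.043,0.0115],[0,0,0],0.02]

```text
time_s: 7.1
tool_pos: [0.5518, -0.0154, 0.1619]
tool_rot: [180.0, 0.2, 4.4]
force: [-4.0, -2.4, -0.8]
grip_width: 0.0317
```

Call:
send_rows:
  steps:
    - [[0,-0.006,0.004],[0,0,0],0.02]
    - [[0,-0.012,0.008],[0,0,0],0.02]
    - [[0,-0.0175,0.0125],[0,0,0],0.02]
    - [[0,-0.021,0.0165],[0,0,0],0.02]
    - [[0,-0.0225,0.018],[0,0,0],0.02]

```text
time_s: 7.52
tool_pos: [0.5503, 0.0049, 0.1448]
tool_rot: [179.8, 0.2, 4.3]
force: [-9.6, -8.0, 14.5]
grip_width: 0.032
```

```bash
python3 z.py a4
```

```text
(no output)
```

View pics/scene_a4.png

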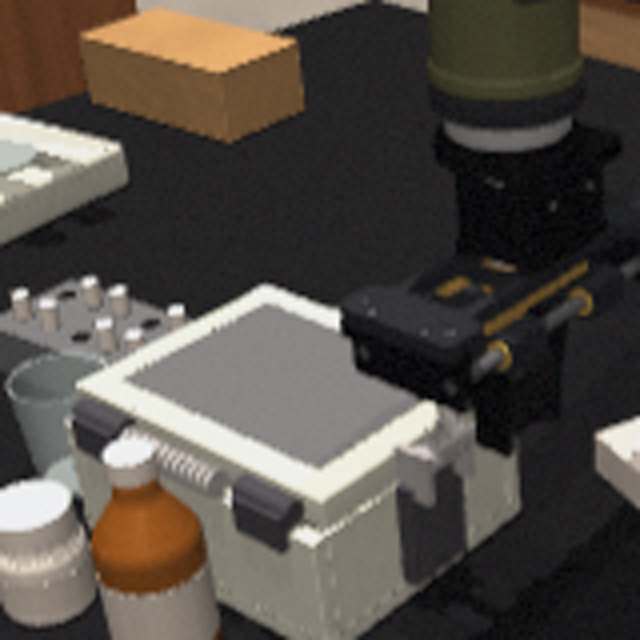

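Call:
send_rows:
  steps:
    - [[-0.002,0.002,-0.002],[0,0,0],0.02]
    - [[-0.003,0.002,-0.003],[0,0,0],0.03]
    - [[-0.003,0.002,-0.003],[0,0,0],0.05]
    - [[-0.003,0.002,-0.003],[0,0,0],0.07]
    - [[-0.003,0.002,-0.003],[0,0,0],0.07]

```text
time_s: 8.03
tool_pos: [0.5493, 0.0053, 0.1483]
tool_rot: [-179.9, -0.1, 4.4]
force: [0.1, -0.0, -0.0]
grip_width: 0.0441
```

Call:
send_rows:
  steps:
    - [[0,0,0],[0,0,0],0.07]
    - [[0,0,0],[0,0,0],0.07]
    - [[0,0,-0.005],[0,0,0],0.07]
    - [[0,0,-0.015],[0,0,0],0.075]
    - [[0,0,-0.03],[0,0,0],0.08]

```text
time_s: 8.45
tool_pos: [0.5483, 0.0042, 0.178]
tool_rot: [-180.0, 0.1, 4.4]
force: [0.2, -0.2, 0.9]
grip_width: 0.0747
```

Call:
send_rows:
  steps:
    - [[0,0,-0.016],[0,0,0],0.087]
    - [[0,0,-0.032],[0,0,0],0.087]
    - [[0,0,-0.048],[0,0,0],0.087]
    - [[0,0,-0.06],[0,0,0],0.087]
    - [[0,0,-0.065],[0,0,0],0.087]

```text
time_s: 8.87
tool_pos: [0.5501, 0.0043, 0.2458]
tool_rot: [180.0, -0.2, 4.4]
force: [-0.1, -0.7, -0.2]
grip_width: 0.0866
```

```bash
python3 z.py a5
```

```text
(no output)
```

View pics/scene_a5.png

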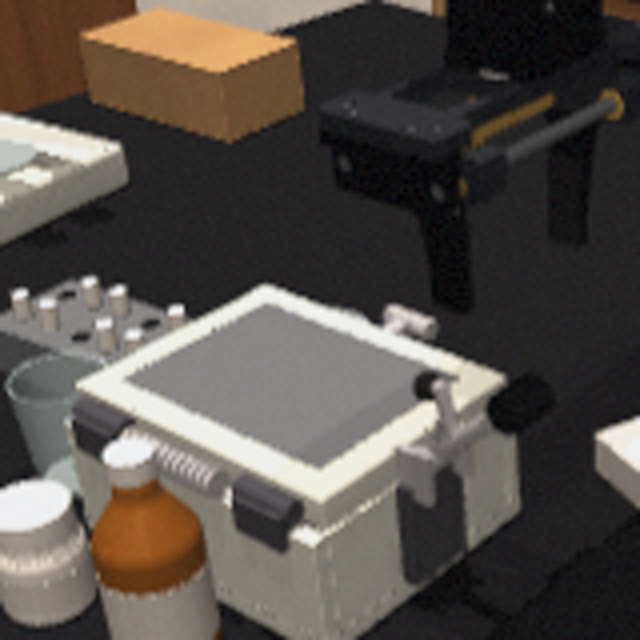

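View pics/top_a5.png

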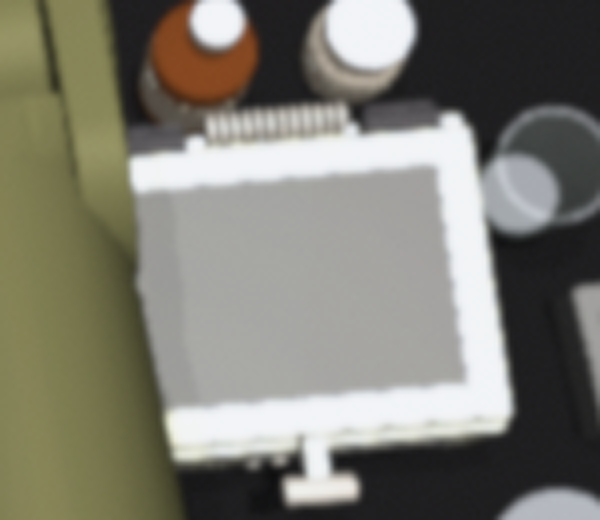

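Run:
```python
from cell import env
from h import *
c=env.read_camera("top"); s=env.read_camera("scene")
for z in((320.5,490),(283,493),(358,487)):
    print(atz(c,((z[0]+.5)/4-.5+330,(z[1]+.5)/4-.5+140),.104))
for P in ([.4458,-.1963,.1],): print((proj(s,np.array(P))[0]-[180,90])*4,(proj(c,np.array(P)+[0,0,.004])[0]-[330,140])*4)
a=s["pixels"][150:190,260:300,::-1]; cv2.imwrite("pics/bar_s.png",cv2.resize(a,None,fx=14,fy=14,interpolation=cv2.INTER_CUBIC))
d=np.array([np.sin(-.08),np.cos(.08),0])*.02
for k in(-1,1): print((proj(s,np.array([.4458,-.1963,.1])+k*d)[0]-[260,150])*14)
```

```text
[ 0.44545455 -0.19583894  0.104     ]
[ 0.4440553  -0.17450187  0.104     ]
[ 0.44685585 -0.21716505  0.104     ]
[409.28688623 320.72462978] [319.78161862 487.87832553]
[238.94519489 255.29477076]
[387.53858086 310.32549105]
```

View pics/bar_s.png

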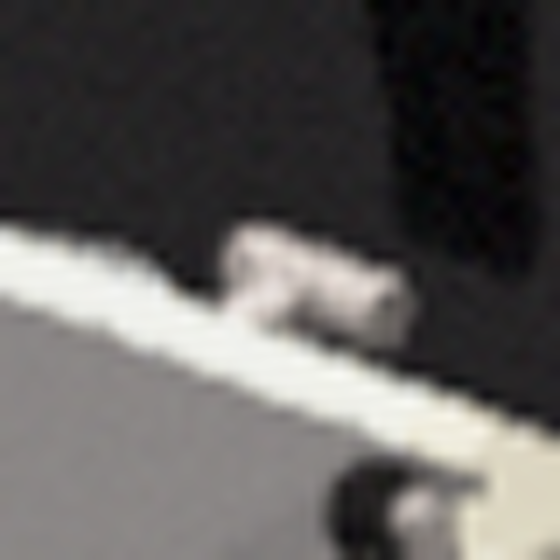

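Call:
send_rows:
  steps:
    - [[-0.004,0.006,0],[0,0,0],0.087]
    - [[-0.012,0.019,0],[0,0,0],0.087]
    - [[-0.022,0.035,0],[0,0,0],0.087]
    - [[-0.032,0.051,0],[0,0,0],0.087]
    - [[-0.042,0.067,0],[0,0,0],0.087]

```text
time_s: 9.48
tool_pos: [0.5109, -0.067, 0.242]
tool_rot: [-180.0, 0.1, 4.4]
force: [0.4, 0.0, 0.0]
grip_width: 0.0869
```

Call:
send_rows:
  steps:
    - [[-0.01,0.016,0],[0,0,0],0.087]
    - [[-0.02,0.032,0],[0,0,0],0.087]
    - [[-0.03,0.048,0],[0,0,0],0.087]
    - [[-0.04,0.064,0],[0,0,0],0.087]
    - [[-0.05,0.08,0],[0,0,0],0.087]

```text
time_s: 9.9
tool_pos: [0.467, -0.1506, 0.2422]
tool_rot: [-180.0, 0.1, 4.3]
force: [0.9, 0.7, 1.3]
grip_width: 0.0871
```

Call:
send_rows:
  steps:
    - [[-0.009,0.014,0],[0,0,0.05],0.087]
    - [[-0.017,0.027,0],[0,0,0.13],0.087]
    - [[-0.023,0.037,0],[0,0,0.22],0.087]
    - [[-0.027,0.043,0],[0,0,0.31],0.087]
    - [[-0.028,0.045,0],[0,0,0.4],0.087]

```text
time_s: 10.32
tool_pos: [0.4423, -0.1984, 0.2423]
tool_rot: [180.0, 0.1, -19.1]
force: [0.2, 0.6, 0.5]
grip_width: 0.0872
```

Call:
send_rows:
  steps:
    - [[0,0,0],[0,0,0.1],0.087]
    - [[0,0,0],[0,0,0.2],0.087]
    - [[0,0,0],[0,0,0.3],0.087]
    - [[0,0,0],[0,0,0.4],0.087]
    - [[0,0,0],[0,0,0.5],0.087]

```text
time_s: 10.73
tool_pos: [0.4432, -0.1967, 0.2424]
tool_rot: [180.0, 0.1, -47.6]
force: [0.9, 0.7, 0.4]
grip_width: 0.0869
```

Call:
send_rows:
  steps:
    - [[0,0,0],[0,0,0.1],0.087]
    - [[0,0,0],[0,0,0.2],0.087]
    - [[0,0,0],[0,0,0.3],0.087]
    - [[0,0,0],[0,0,0.4],0.087]
    - [[0,0,0],[0,0,0.5],0.087]

```text
time_s: 11.15
tool_pos: [0.4432, -0.1967, 0.2424]
tool_rot: [179.9, 0.1, -76.3]
force: [-0.3, 0.1, -0.4]
grip_width: 0.087
```

Call:
send_rows:
  steps:
    - [[0,0,0],[0,0,0.09],0.087]
    - [[0,0,0],[0,0,0.15],0.087]
    - [[0,0,0],[0,0,0.17],0.087]
    - [[0,0,0],[0,0,0.17],0.087]
    - [[0,0,0],[0,0,0.17],0.087]

```text
time_s: 11.57
tool_pos: [0.4436, -0.1966, 0.2427]
tool_rot: [180.0, 0.0, -85.6]
force: [0.7, -1.2, -0.4]
grip_width: 0.087
```

Call:
send_rows:
  steps:
    - [[0,-0.001,0.004],[0,0,0],0.087]
    - [[0,-0.001,0.014],[0,0,0],0.087]
    - [[0,-0.001,0.028],[0,0,0],0.087]
    - [[0,-0.001,0.042],[0,0,0],0.087]
    - [[0,-0.001,0.056],[0,0,0],0.087]

```text
time_s: 11.98
tool_pos: [0.4446, -0.1962, 0.1855]
tool_rot: [180.0, 0.0, -85.6]
force: [-0.2, -0.1, -0.5]
grip_width: 0.0873
```

Call:
send_rows:
  steps:
    - [[0,0,0.014],[0,0,0],0.087]
    - [[0,0,0.028],[0,0,0],0.087]
    - [[0,0,0.042],[0,0,0],0.087]
    - [[0,0,0.052],[0,0,0],0.087]
    - [[0,0,0.058],[0,0,0],0.087]

```text
time_s: 12.4
tool_pos: [0.4439, -0.1959, 0.1271]
tool_rot: [179.9, 0.1, -85.6]
force: [-1.0, -0.3, 0.2]
grip_width: 0.0869
```

```bash
python3 z.py a6
```

```text
(no output)
```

View pics/scene_a6.png

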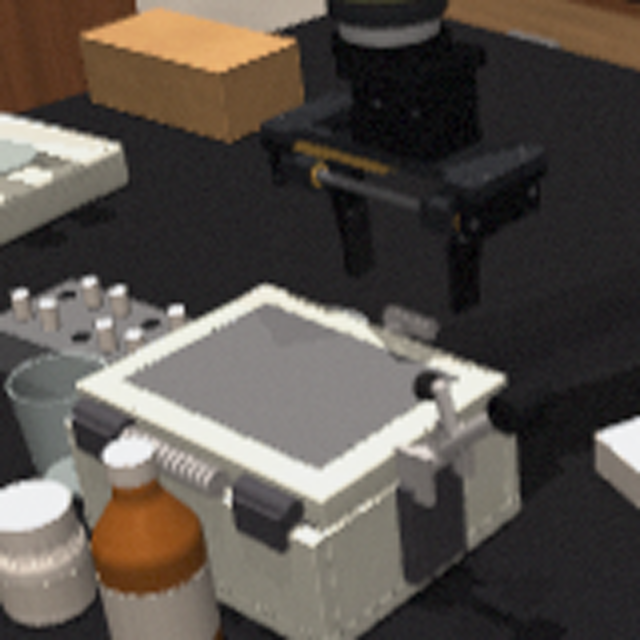

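Call:
send_rows:
  steps:
    - [[0,0,0.01],[0,0,0],0.087]
    - [[0,0,0.02],[0,0,0],0.087]
    - [[0,0,0.03],[0,0,0],0.087]
    - [[0,0,0.038],[0,0,0],0.08]
    - [[0,0,0.042],[0,0,0],0.07]

```text
time_s: 12.92
tool_pos: [0.4441, -0.196, 0.0854]
tool_rot: [179.9, 0.1, -85.6]
force: [-0.6, 0.4, 0.1]
grip_width: 0.08
```

Call:
send_rows:
  steps:
    - [[0,0,0],[0,0,0],0.06]
    - [[0,0,0],[0,0,0],0.05]
    - [[0,0,0],[0,0,0],0.045]
    - [[0,0,0],[0,0,0],0.03]
    - [[0,0,0],[0,0,0],0.03]
  grip_force: 15

```text
time_s: 13.33
tool_pos: [0.4452, -0.1966, 0.0875]
tool_rot: [-180.0, -0.0, -85.6]
force: [-0.3, -0.1, 0.3]
grip_width: 0.0483
```

Call:
send_rows:
  steps:
    - [[0,0,0],[0,0,0],0.03]
    - [[0,0,0],[0,0,0],0.03]
    - [[0,0,0],[0,0,0],0.03]
    - [[0,0,0],[0,0,0],0.03]
    - [[0,0,0],[0,0,0],0.03]

```text
time_s: 13.75
tool_pos: [0.4453, -0.1979, 0.0875]
tool_rot: [-179.9, -0.1, -85.6]
force: [1.1, -5.2, -0.4]
grip_width: 0.04
```

Call:
send_rows:
  steps:
    - [[0.001,0,-0.008],[0,0,0],0.03]
    - [[0.001,-0.001,-0.0185],[0,0,0],0.03]
    - [[0.001,-0.002,-0.0285],[0,0,0],0.03]
    - [[0.001,-0.0035,-0.0385],[0,0,0],0.03]
    - [[0.001,-0.006,-0.0485],[0,0,0],0.03]
  grip_force: 20

```text
time_s: 14.17
tool_pos: [0.4511, -0.1975, 0.1366]
tool_rot: [-180.0, -0.1, -85.6]
force: [1.4, -4.9, -2.5]
grip_width: 0.0398
```

```bash
python3 z.py a7
```

```text
(no output)
```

View pics/scene_a7.png

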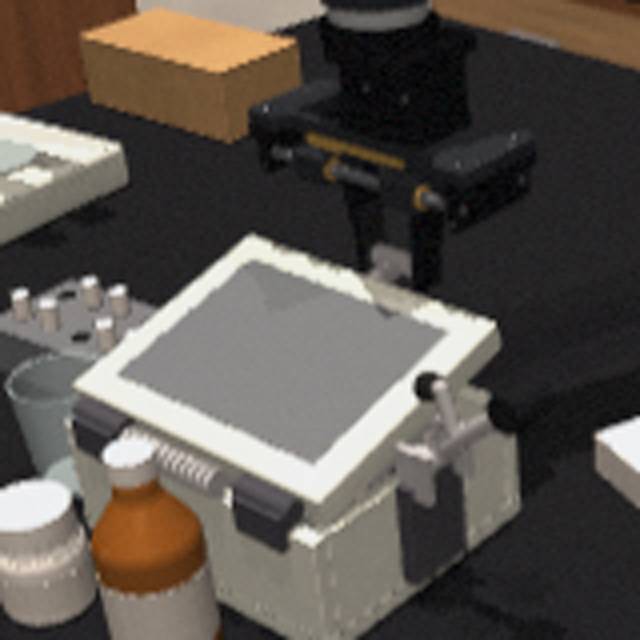

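Call:
send_rows:
  steps:
    - [[0.0005,-0.0035,-0.012],[0,0,0],0.03]
    - [[0.001,-0.007,-0.0235],[0,0,0],0.03]
    - [[0.001,-0.012,-0.035],[0,0,0],0.03]
    - [[0.001,-0.017,-0.046],[0,0,0],0.03]
    - [[0.001,-0.0235,-0.0565],[0,0,0],0.03]

```text
time_s: 14.68
tool_pos: [0.4741, -0.1957, 0.1928]
tool_rot: [179.9, 0.0, -85.6]
force: [-0.7, -2.3, -2.0]
grip_width: 0.0397
```

```bash
python3 z.py a8
```

```text
(no output)
```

View pics/scene_a8.png

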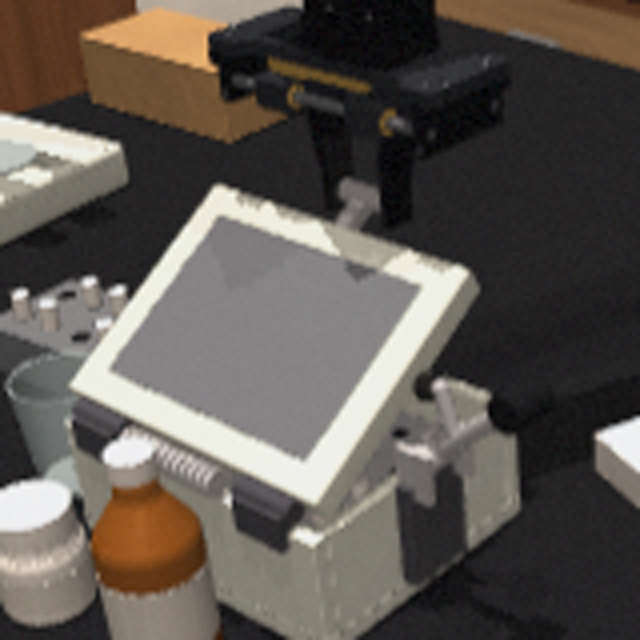

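Call:
send_rows:
  steps:
    - [[0,-0.0065,-0.0105],[0,0,0],0.03]
    - [[0,-0.0125,-0.0185],[0,0,0],0.03]
    - [[0,-0.019,-0.0265],[0,0,0],0.03]
    - [[0,-0.026,-0.0345],[0,0,0],0.03]
    - [[0,-0.033,-0.0415],[0,0,0],0.03]

```text
time_s: 15.2
tool_pos: [0.5075, -0.1931, 0.2344]
tool_rot: [179.9, 0.0, -85.6]
force: [-3.0, -0.5, 1.7]
grip_width: 0.0399
```

```bash
python3 z.py a9
```

```text
(no output)
```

View pics/scene_a9.png

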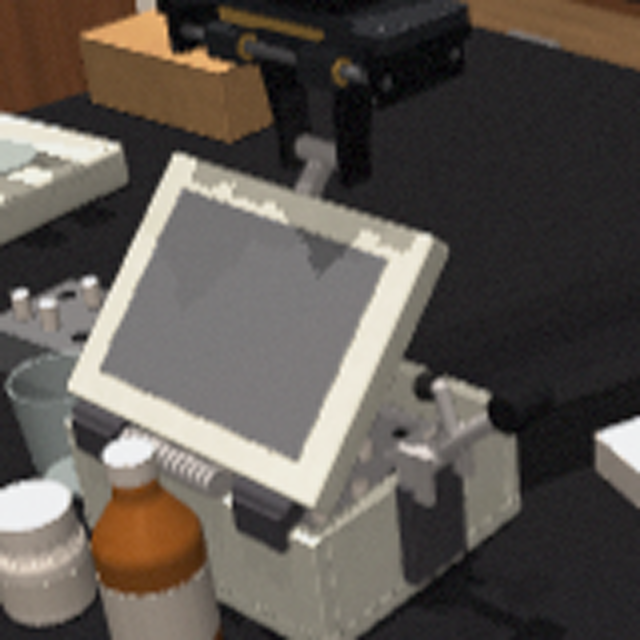

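Call:
send_rows:
  steps:
    - [[0,-0.0055,-0.0055],[0,0,0],0.03]
    - [[0,-0.01,-0.0095],[0,0,0],0.03]
    - [[0,-0.0135,-0.012],[0,0,0],0.03]
    - [[0,-0.0165,-0.0145],[0,0,0],0.03]
    - [[0,-0.018,-0.016],[0,0,0],0.03]

```text
time_s: 15.72
tool_pos: [0.5261, -0.1917, 0.2501]
tool_rot: [-180.0, 0.0, -85.6]
force: [-2.3, -0.4, 2.4]
grip_width: 0.0399
```

Call:
send_rows:
  steps:
    - [[0,0,0],[0,0,0],0.03]
    - [[0,0,0],[0,0,0],0.03]
    - [[0,0,0],[0,0,0],0.03]
    - [[0,0,0],[0,0,0],0.03]
    - [[0,0,0],[0,0,0],0.03]

```text
time_s: 16.13
tool_pos: [0.5253, -0.1918, 0.2494]
tool_rot: [180.0, 0.0, -85.6]
force: [-2.6, 2.8, 3.3]
grip_width: 0.0398
```

```bash
python3 z.py b1
```

```text
(no output)
```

View pics/scene_b1.png

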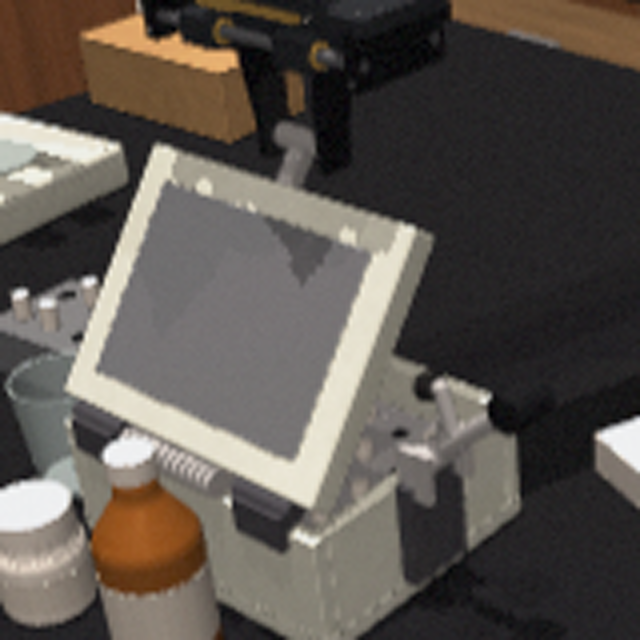

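```bash
cat > ang.py <<'E'
from cell import env
from h import *
import sys
s=env.read_camera("scene")
pose=(.5653,-.1865,np.radians(4.5))
def pt(a,l,y,n): return W(pose,np.array([85-l*np.cos(a)+n*np.sin(a),y,100+l*np.sin(a)+n*np.cos(a)])/1000)
def P(x): return ((proj(s,x)[0]-[180,90])*4).round(0)
for a in map(float,sys.argv[1:]):
    print(a,"corner-y",P(pt(a,183,-112,11)),"corner+y",P(pt(a,183,112,11)),"bar",P(pt(a,205,0,0)))
E
python3 ang.py .8 .86 .88 .91 .94
```

```text
0.8 corner-y [180. 138.] corner+y [440. 221.] bar [327. 153.]
0.86 corner-y [168. 132.] corner+y [429. 216.] bar [315. 145.]
0.88 corner-y [164. 131.] corner+y [425. 214.] bar [311. 142.]
0.91 corner-y [158. 128.] corner+y [420. 211.] bar [305. 139.]
0.94 corner-y [152. 126.] corner+y [414. 209.] bar [298. 136.]
```

```bash
python3 ang.py 0 .54 .7
python3 - <<'E'
from cell import env
import cv2
a=env.read_camera("scene")["pixels"][110:230,190:300,::-1]; cv2.imwrite("pics/lid_b1.png",cv2.resize(a,None,fx=5,fy=5,interpolation=cv2.INTER_CUBIC))
E
```

```text
0.0 corner-y [274. 277.] corner+y [515. 367.] bar [410. 321.]
0.54 corner-y [224. 173.] corner+y [477. 257.] bar [369. 197.]
0.7 corner-y [198. 150.] corner+y [456. 233.] bar [344. 168.]
```

View pics/lid_b1.png

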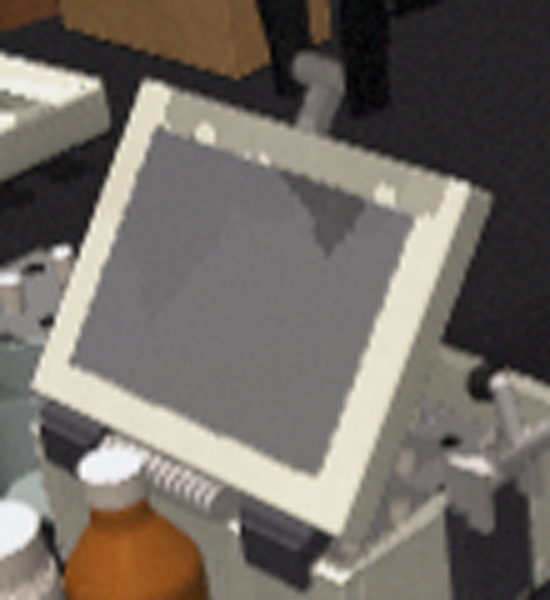

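```bash
cat > ang2.py <<'E'
from ang import *
from scipy.optimize import least_squares
def res(v,a,obs): return np.concatenate([P2(pt(a,v[0],-v[1],11))-obs[0],P2(pt(a,v[0],v[1],11))-obs[1]])
def P2(x): return (proj(s,x)[0]-[180,90])*4
r=least_squares(lambda v:res(v,0,[(263,286),(505,377)]),[180,112]); print(r.x,r.fun.round(1))
v=r.x
obs=[tuple(map(float,k.split(','))) for k in sys.argv[1:]] if 0 else eval(OBS)
q=least_squares(lambda a:res(v,a[0],obs),[.8]); print("angle",q.x,q.fun.round(1))
E
sed -i 's/^for a in map.*/for a in (map(float,sys.argv[1:]) if __name__=="__main__" else []):/' ang.py
for o in "[(156,144),(410,226)]" "[(178,155),(435,232)]"; do sed "s/eval(OBS)/$o/" ang2.py > t.py; python3 t.py; done
```

```text
[170.87611128 112.4887633 ] [-1.5 -3.  -1.4 -1.9]
angle [0.91028493] [-5.2  1.6  2.9  5.8]
[170.87611128 112.4887633 ] [-1.5 -3.  -1.4 -1.9]
angle [0.78894462] [-4.3  0.9 -1.6  9.7]
```

Call:
send_rows:
  steps:
    - [[0,0.0035,0.0025],[0,0,0],0.03]
    - [[0,0.008,0.0065],[0,0,0],0.03]
    - [[0,0.014,0.012],[0,0,0],0.03]
    - [[0,0.02,0.0175],[0,0,0],0.03]
    - [[0,0.0245,0.022],[0,0,0],0.03]

```text
time_s: 16.9
tool_pos: [0.5007, -0.1937, 0.2267]
tool_rot: [-179.9, 0.0, -85.6]
force: [-0.4, 3.9, 0.5]
grip_width: 0.0397
```

Call:
send_rows:
  steps:
    - [[0,0.003,0.003],[0,0,0],0.03]
    - [[0,0.005,0.0055],[0,0,0],0.03]
    - [[0,0.0065,0.007],[0,0,0],0.03]
    - [[0,0.007,0.008],[0,0,0],0.03]
    - [[0,0.007,0.008],[0,0,0],0.03]

```text
time_s: 17.32
tool_pos: [0.4941, -0.1943, 0.2193]
tool_rot: [-180.0, 0.0, -85.6]
force: [1.8, 4.7, -0.8]
grip_width: 0.0394
```

Call:
send_rows:
  steps:
    - [[0,0,0],[0,0,0],0.03]
    - [[0,0,0],[0,0,0],0.03]
    - [[0,0,0],[0,0,0],0.03]
    - [[0,0,0],[0,0,0],0.03]
    - [[0,0,0],[0,0,0],0.03]

```text
time_s: 17.73
tool_pos: [0.4943, -0.1942, 0.2196]
tool_rot: [-180.0, 0.0, -85.6]
force: [1.9, 4.3, -0.8]
grip_width: 0.0398
```

Run:
```python
from cell import env
import cv2
a=env.read_camera("scene")["pixels"][110:230,190:310,::-1]; cv2.imwrite("pics/lid_b2.png",cv2.resize(a,None,fx=5,fy=5,interpolation=cv2.INTER_CUBIC))
b=env.read_camera("top")["pixels"][:,:,::-1];cv2.imwrite("pics/top_b2.png",b)
o=env.get_obs(); print(o["tool_pos"],o["tool_rot"],o["force"],o["grip_width"],o["joint_velocities"])
```

```text
[ 0.4943329  -0.1942097   0.21956756] [-1.79964594e+02  2.58364626e-02 -8.55721462e+01] [ 2.28407152  4.04670514 -1.03565657] 0.039655074175886984 [-0.02520417 -0.01812342  0.05335474  0.07941795  0.01041971  0.06893393
  0.0534351 ]
```

View pics/lid_b2.png

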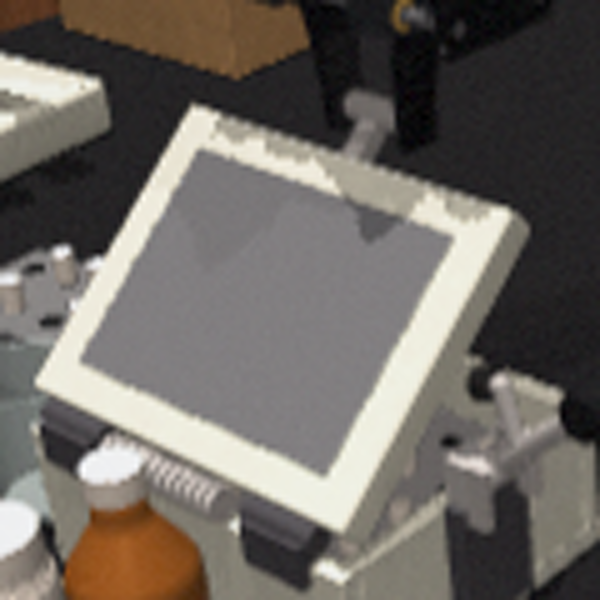

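View pics/top_b2.png

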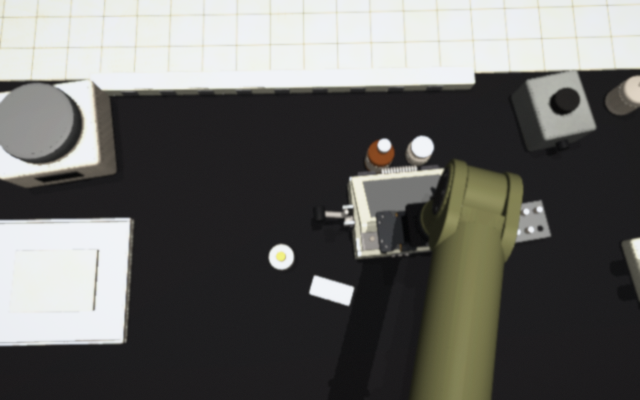

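```bash
for o in "[(194.4,164),(446,246)]"; do sed "s/eval(OBS)/$o/" ang2.py > t.py; python3 t.py; done
```

```text
[170.87611128 112.4887633 ] [-1.5 -3.  -1.4 -1.9]
angle [0.70012449] [-5.4  1.4  0.8  5.3]
```

Run:
```python
from cell import env
print(env.sign_off()); o=env.get_obs(); print(o["time_s"],o["tool_pos"],o["grip_width"])
```

```text
the job is handed in; nothing more can be done
None
the job is handed in; nothing more can be done
```

The spring check is done and handed in: the gripper still holds the lid by its front bar, at rest about 6° below the balance point. The last clock reading before hand-in was about 17.7 s of the 58 s allowed.

- **Clamp:** I pinched the knob and swung it over centre until it met its stop. The pictures after release showed it lying fully back, clear of the lid.
- **Past balance:** I took the lid by the bar and raised it to about 0.91 rad (52°). The arm position and the camera fit agreed on that angle.
- **Final hold:** I eased the lid back to about 0.70 rad (40°). The bar's height gave 0.70, its forward travel 0.706, and the camera fit 0.700. The arm was at rest, with the fingers at 39.7 mm on the 40 mm bar.

**Checks that were off:**
- The camera fit left 1–2 pixel residuals, and the lid's visible front edge sat further back than its stated size. I fitted that edge length from the shut picture before using it to measure angles.
- A steady sideways push of about 4 N stayed on the gripper at the end.
- The largest forces I read were about 15 N or less per axis, at the clamp stop.

I saw no bystander object moved in the pictures. In the last top view the arm hid the beaker, the dish and part of the rack, so those were not confirmed there.

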